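# Hold a hinge leaf in line, ready for its pin

## Robot

A 6-joint arm with a two-finger parallel gripper is mounted at the origin on the work surface. World frame = base frame: x ahead of the robot, y to its left, z up, the work surface at z = 0. Lengths are in m, angles in rad, forces in N, time in s.
With the tool pointing down it reaches from about 0.3 to 0.875 m from the base axis. Payload 6.4 kg.
Tool frame: the origin (TCP) lies midway between the tips of the shut fingers; the grasp point (between the pads) lies 19 mm behind it (ctrl.hold_point_z is the distance from the TCP to the grasp point, in m); z points along the fingers, y is the line along which they close (so a half turn about z gives the same grasp; the last joint's range is limited). The gripper opens to 85 mm and grips with 20 to 120 N. Pads are 22 mm wide; open, the fingers measure 114 mm over their backs; the gripper's body (76 mm by 85 mm) begins 54 mm behind the grasp point. The pads swing forward as they close: fully open they stand 13 mm farther back than shut.
Start: joints at [0.918, 0.181, 1.607, -0, 1.354, -0.206], TCP at [0.248, 0.519, 0.231] pointing down, gripper open.
Joint ranges: [-2.99, 2.99], [-0.89, 2.07], [0.3, 2.58], [-1.14, 4.28], [0, 2.63], [-3.12, 3.12]. Speed limits (rad/s): [2.57, 2.57, 3.01, 3.14, 3.14, 3.14].

## Interface

Orientations are given as a unit quaternion [w, x, y, z].
In Python, from bench import ctrl gives the robot as it stands.
- The arm moves only by the tool carry_out, never from a script. Its argument "plan" is text: rows parted by semicolons, each of 6 numbers parted by spaces: the shift along the tool's x, y, z as a fraction of full scale, then the turn, a rotation vector about the tool's x, y, z as a fraction of full scale. A call has exactly 8 rows; each row shifts and turns the commanded pose from where the row before left it, along the tool's axes as they then stand; what a row does not reach is not made up. Full scale, the value 1, is 40 mm for a shift and 0.1 rad for a turn. A row lasts 1/12 s, in which the tool goes at most 41.7 mm and 7.16 degrees, less where a joint would pass 70% of its speed; a pose out of reach is approached as far as the arm can. A call with a number of a shift or a turn outside -1 to 1 is refused whole. A call with a gripper value outside its range is refused whole. "claw" is the gripper's target within -1 to 1 (shut at 1, half-way at 0, fully open at -1), set as the call begins (left out, the last holds). The fingers move at their own pace and stop on an object; the grip force is fixed at half the most. Time passes only in rows, so rows that do not move let the fingers close, or fill a call up. It gives the time, the measured TCP pose, the force, the opening and the grip force at its end, in the units of the state.
- ctrl.get_obs(): the state, without advancing time (a new reading comes with each control period).
- ctrl.camera(name): name is "scene" or "top" or "wrist"; returns a dict with "pixels" (480x640x3 uint8, red, green, blue), "mtx" (3x3 intrinsics, pixels), "R" (3x3) and "t" (3): a world point X has camera coordinates R X + t. Camera axes: x right, y down, z forward; pixel columns grow to the right and rows downward; lengths in m; the calibration is good to about 2 mm. A picture is of the moment at which its call begins. There is no depth.
- ctrl.hand_in(): hands the job in; it is judged then, once.
The state is a dict: "time_s": time; "q": joint angles; "dq": joint speeds; "joint_efforts": joint torques, N m; "eef_pos": TCP position; "eef_rot": TCP orientation; "wrist_force": force on the tool from outside, world axes, zero at the start; "torque": the same for the moment, N m; "opening": opening from 0.0 (shut) to 1.0 (fully open); "grasp_force": force on a finger pad.
Only numpy, scipy, OpenCV 4.12 (cv2) and the standard library are available. Lean on these libraries where they do the work, as an engineer would, in place of code of your own. Each camera call takes 0.05 s, during which the arm holds its last target. There are 200 camera calls.

## Task

At the goldsmith's bench, first swing the steel clamp bar down over the brass hinge leaf on the dark wooden block until the bar lies fully home in its forked catch. Then pick up the loose hinge leaf that has one knuckle, bring its knuckle into the gap between the two knuckles of the clamped leaf, with the loose leaf level and lying outward from the block like a hinge opened flat, so that the holes line up for the pin. Finish while still holding it there in the gripper, still and without pressing on the block; leave everything else where it is.

Things in the scene. Friction and masses are not known exactly. Their poses are not given: they have to be found in the camera images.
- jamb_block: dark wooden block 90 x 90 x 60 mm high, fixed; origin: centre of its underside, z up. On top a fixed brass hinge leaf (plate 50 wide in y, top at height 65), its two knuckles past the block's -x face. A steel clamp bar crosses it along y at x = 10 mm: bracket on the +y side (y 45 to 63, top at height 81), forked catch on the -y side (cheeks 18 mm apart, y -33 to -41, top at height 83)
- fixed_bore (a point): on the fixed leaf's knuckle axis, midway between its two knuckles: (-64, 0, 69) mm in the block's frame, same axes (y along the knuckle axis). Knuckles: tubes of outer diameter 18, bore 10, 14 mm long, from 11 to 25 mm either side of this point (gap 22 mm). Below the gap and on its -x side there is only the bench. The fixed plate's edge is 12 mm away towards +x
- latch (a joint): angle of the clamp bar, rad: 0 = lying level in its catch (a hard stop), growing as its free end swings up; it starts raised, between 0.7 and 1.4, range 0 to 1.6. The hinge is stiff enough that the bar stays where it is left; about 1 to 3 N at the free end moves it.
- latch_hinge (a point): hinge axis of the clamp bar, at (10, 55, 70.5) mm in the block's frame, running along the block's x. Closed, the bar extends from it level towards the block's -y; opening raises the free end. Bar 14 mm wide in x, 8 mm thick, the hinge at mid thickness
- latch_tab (a point): middle of the upper face of the thumb tab at the bar's free end, 121 mm from the hinge along the bar, 4 mm above its mid plane. The tab is 26 mm (along the hinge axis) by 24 mm (along the bar); closed, it overhangs the block's -y face and can be pressed from above.
- leaf: loose brass hinge leaf with ONE knuckle, mid-end, about 140 g. Plate 70 (x) x 40 (y) x 5 mm; origin: centre of its underside, z up, x to the knuckle. Starts flat, x within 0.6 rad of the base's x, on a light wooden rest (50 x 24 x 30 mm high, centred within 4 mm, long side along the leaf's x): the plate overhangs it about 8 mm on each y side and can be gripped across its 40 mm width
- leaf_bore (a point): centre of the loose leaf's knuckle hole, at (47, 0, 9) mm in the leaf's frame. The knuckle is a tube along y, 17 mm long, outer diameter 18, bore 10 mm, level with the plate's underside and rising above it; a 17 mm wide tongue joins it to the plate, whose edge is 12 mm from the hole's axis
- spare_leaf: bystander: a spare brass leaf with TWO knuckles (plate 70 x 50 x 5 mm) on the other rest; it does not fit. Which rest has which leaf varies. Origin: centre of the plate's underside, x towards its knuckles.
- mug: bystander: brown mug, radius 40, 88 mm high; origin under its centre
- jar: bystander: amber jar, radius 28, 70 mm high; origin under its centre
- hammer: bystander: hammer lying along its x
- screwdriver: bystander: screwdriver lying along its x
- bench_block: bystander: steel slab 60 x 60 x 18 mm; origin under its centre
- brush: bystander: brush lying along its x
Mind the look-alikes: they are no part of the job. Leave any red look-alike of the leaf alone. Leave any green look-alike of the jamb_block alone.

How it is judged:
On the way, in this order (a step that is already met when the one before it is completed fails the run):
1. the clamp bar is swung down fully home in its catch (value of joint latch below 0.06 rad), for 0.2 s.
2. the loose one-knuckle leaf is lifted off its rest in the gripper (contact force between the fingers and leaf above 1.5 N and height (world z) of leaf_bore above 0.05 m), for 0.2 s.
At the end, for the whole second after the job is handed in: Bar within 0.06 rad of closed; leaf held by the fingers (1.5 N or more), still, level within 0.3 rad, its hole within 3.5 mm of the fixed knuckles' mid point along each axis of the block, axes within 0.09 rad, pressing on the block with under 8 N (value of joint latch below 0.06 rad and x of leaf_bore in the frame of fixed_bore between -0.0035 and 0.0035 m and y of leaf_bore in the frame of fixed_bore between -0.0035 and 0.0035 m and z of leaf_bore in the frame of fixed_bore between -0.0035 and 0.0035 m and angle between the y axis of leaf and the y axis of jamb_block, either way round below 0.09 rad and angle between leaf's own z axis and vertical below 0.3 rad and contact force between the fingers and leaf above 1.5 N and contact force between leaf and jamb_block below 8 N and linear speed of leaf below 0.02 m/s); the arm keeps its last pose, push and grip.
It fails at once if a bystander (spare leaf, mug, jar, hammer, screwdriver, slab, brush) is moved by more than 30 mm (distance of any of spare_leaf, mug, jar, hammer, screwdriver, bench_block, brush from where it was at the start of the episode above 0.03 m).
It also fails if it takes over 51 s, if anything falls off the work surface, if the arm or the gripper's body presses on something with over 40 N, if the wrist force passes 120 N, or if a joint passes its speed limit or range.

## Working session

There is one attempt and no reset: what is moved stays moved. The work goes in short steps, Python scripts to look and compute and a tool call to move; the robot and the scene stay as the last step left them, time stands still between calls to the robot, and variables do not carry over. Pictures are saved under pics/ and viewed, at most 10 in all, crops included, and the job is handed in when it is done.

Besides the shell and the picture viewer there is one more tool, called after "Emit:" as name(argument=value, ...) on one line, values as JSON. carry_out: Moves the arm, as the interface text tells. Shift numbers are shares of 40 mm and turn numbers shares of 0.1 rad, none past 1 either way. Its arguments: {"type":"object","properties":{"plan":{"type":"string"},"claw":{"type":"number"}},"required":["plan"]}

```bash
mkdir -p pics; ls; python3 - <<'E'
from bench import ctrl
import cv2,pickle
d={}
for n in ["scene","top","wrist"]:
    c=ctrl.camera(n); d[n]=c; cv2.imwrite(f"pics/{n}0.png",c["pixels"][:,:,::-1])
    print(n,c["mtx"].tolist(),c["R"].round(3).tolist(),c["t"].round(3).tolist())
pickle.dump(d,open("d0.pkl","wb"))
o=ctrl.get_obs();print({k:(v if not hasattr(v,'round') else v.round(3)) for k,v in o.items()},ctrl.hold_point_z)
E
```

```text
pics
scene [[453.94097950431876, 0.0, 308.1709828400169], [0.0, 453.94097950431876, 248.17550005846348], [0.0, 0.0, 1.0]] [[0.654, 0.756, 0.019], [0.536, -0.446, -0.716], [-0.533, 0.479, -0.698]] [-0.332, -0.239, 1.511]
top [[539.8496974918756, 0.0, 321.8372807019302], [0.0, 539.8496974918756, 229.5338174085448], [0.0, 0.0, 1.0]] [[0.004, -1.0, -0.011], [-0.983, -0.002, -0.186], [0.185, 0.011, -0.983]] [-0.008, 0.55, 1.238]
wrist [[336.8676735303083, 0.0, 319.87198037743445], [0.0, 336.8676735303083, 245.46994400870776], [0.0, 0.0, 1.0]] [[0.432, 0.902, -0.001], [0.856, -0.41, 0.314], [0.283, -0.136, -0.949]] [-0.574, -0.04, 0.38]
{'time_s': 0.15, 'q': array([ 0.918,  0.181,  1.608,  0.   ,  1.354, -0.206]), 'dq': array([ 0.001, -0.003, -0.004,  0.001,  0.   ,  0.001]), 'joint_efforts': array([ 0.0000e+00, -4.4527e+01, -3.5169e+01, -0.0000e+00,  6.0000e-03,
       -0.0000e+00]), 'eef_pos': array([0.248, 0.518, 0.231]), 'eef_rot': array([-0.   ,  0.222,  0.975, -0.001]), 'wrist_force': array([0.297, 0.191, 0.593]), 'torque': array([ 0.013, -0.05 , -0.022]), 'grasp_force': 0.0, 'opening': 1.0011499043881154} 0.0187
```

View pics/scene0.png

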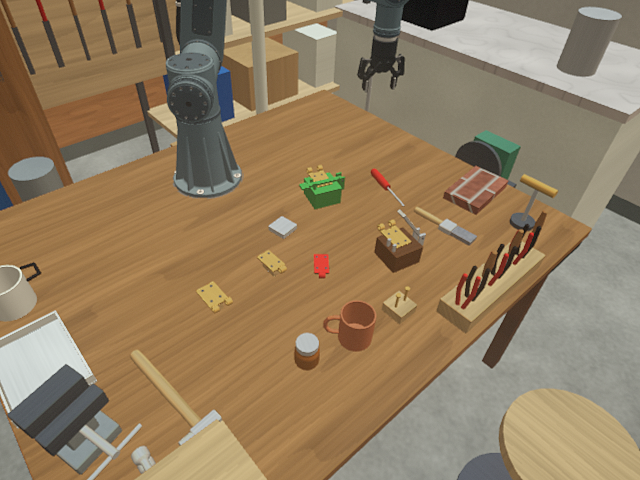

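View pics/top0.png

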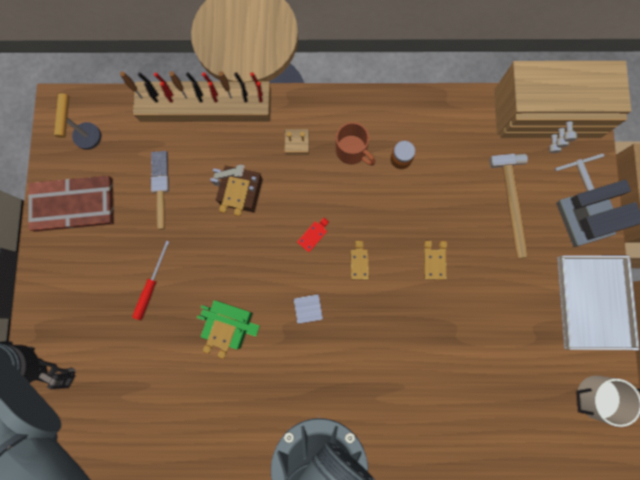

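The one-knuckle leaf is at top pixel (360,262) with its knuckle away from the robot. The spare is at (435,262). The dark block is at (238,190) with its knuckles toward the robot (232,212). The green and red items are decoys. I'll zoom in next.

```bash
python3 - <<'E'
import cv2,pickle,numpy as np
d=pickle.load(open("d0.pkl","rb"))
t=d["top"]["pixels"][:,:,::-1];s=d["scene"]["pixels"][:,:,::-1]
z=lambda im,x,y,w,h,f:cv2.resize(im[y:y+h,x:x+w],None,fx=f,fy=f,interpolation=cv2.INTER_CUBIC)
a=z(t,200,150,66,66,6);b=z(t,335,230,50,66,6)
c=z(s,365,200,70,80,0+5) ; e=z(s,250,243,50,40,5)
im=np.zeros((600+200,800,3),np.uint8)
im=np.zeros((600,800,3),np.uint8)
im[:396,:396]=a; im[:396,400:700]=b
cc=z(s,370,205,64,68,3);im[396:600,:192]=cc
ee=z(s,250,243,60,40,5);im[398:598,200:500]=ee
cv2.imwrite("pics/z0.png",im)
E
```

```text
(no output)
```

View pics/z0.png

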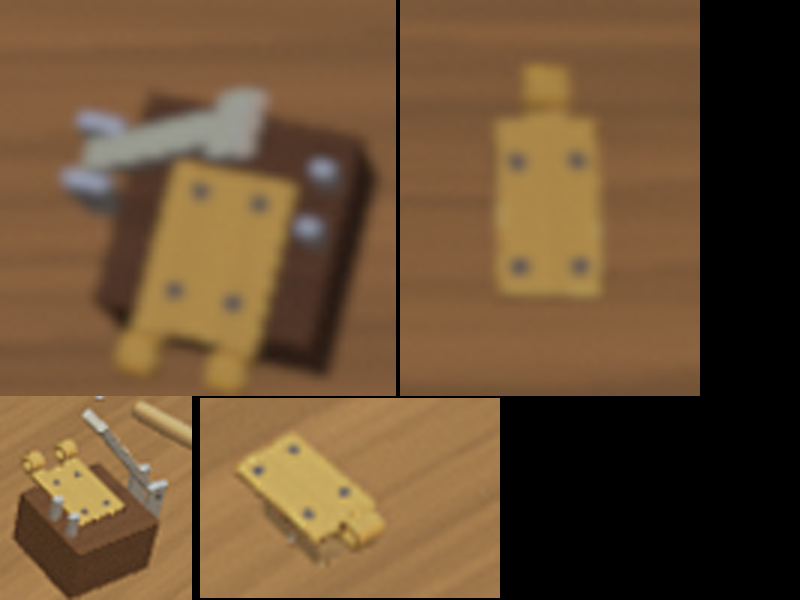

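The zoom shows the block's top corners, the raised bar (tab near crop (245,115)) and the leaf's plate corners. I'll fit the poses from both views.

```bash
cat > h.py <<'E'
import numpy as np
from scipy.optimize import least_squares
from scipy.spatial.transform import Rotation as Ro
def proj(c,X):
    Y=np.atleast_2d(X)@np.asarray(c["R"]).T+np.asarray(c["t"]); p=Y@np.asarray(c["mtx"]).T
    return p[:,:2]/p[:,2:]
def place(p,X):  # p = x,y,z,yaw
    c,s=np.cos(p[3]),np.sin(p[3])
    return np.atleast_2d(X)@np.array([[c,s,0],[-s,c,0],[0,0,1]])+p[:3]
def fit(views,p0,free=(0,1,2,3)):
    free=list(free)
    def full(q):
        p=np.array(p0,float);p[free]=q;return p
    def r(q):
        return np.concatenate([(proj(c,place(full(q),np.array(X)/1000.))-np.array(u)).ravel() for c,X,u in views])
    s=least_squares(r,np.array(p0,float)[free],loss="soft_l1")
    return full(s.x),r(s.x).reshape(-1,2)
E
python3 - <<'E'
from h import *
import pickle
np.set_printoptions(suppress=True,precision=4)
d=pickle.load(open("d0.pkl","rb"));T,S=d["top"],d["scene"]
A=lambda l:[(200+u/6,150+v/6) for u,v in l]
B=lambda l:[(335+(u-400)/6,230+v/6) for u,v in l]
C=lambda l:[(370+u/3,205+(v-396)/3) for u,v in l]
E=lambda l:[(250+(u-200)/5,243+(v-398)/5) for u,v in l]
p,r=fit([(T,[(45,45,60),(45,-45,60),(-45,45,60)],A([(150,92),(372,160),(98,300)])),
 (S,[(45,-45,60),(-45,-45,60),(45,45,60)],C([(78,543),(20,490),(157,520)]))],[.5,.2,0,-.25])
print(p,r.round(1).tolist())
fb=place(p,[-.064,0,.069]);print("bore",fb, proj(T,fb))
# latch angle from tab pixel
tabpx=A([(245,112)])[0]; stab=C([(92,418)])[0]
for a in np.arange(.6,1.5,.1):
    t=place(p,[.010,.055-.121*np.cos(a)+.004*np.sin(a),.0705+.121*np.sin(a)+.004*np.cos(a)])
    print(round(a,1),t,proj(T,t)-tabpx,proj(S,t)-stab)
X=[(35,20,5),(35,-20,5),(-35,-20,5),(-35,20,5)]
p,r=fit([(T,X,B([(495,118),(597,118),(602,297),(495,293)])),(S,X,E([(380,503),(318,543),(237,465),(293,434)]))],[.37,-.05,.03,0])
print(p,r.round(1).tolist())
E
```

```text
[ 0.6523  0.1951  0.0004 -0.2406] [[0.6, 0.1], [-0.7, -2.7], [-1.0, 0.4], [-1.2, 2.9], [-1.0, -0.7], [0.6, -0.1]]
bore [[0.5902 0.2104 0.0694]] [[230.5621 211.4491]]
0.6 [[0.6519 0.1514 0.1425]] [[11.0172  9.0891]] [[-8.0888 12.2446]]
0.7 [[0.6537 0.1588 0.1519]] [[7.1615 7.135 ]] [[-4.997   8.5316]]
0.8 [[0.6557 0.1671 0.1605]] [[2.9167 5.1636]] [[-1.6377  4.939 ]]
0.9 [[0.658  0.1761 0.1681]] [[-1.6728  3.1991]] [[1.9498 1.5122]]
1.0 [[0.6604 0.1859 0.1748]] [[-6.5559  1.2659]] [[ 5.7222 -1.7052]]
1.1 [[0.6629 0.1963 0.1805]] [[-11.675   -0.6109]] [[ 9.6329 -4.6723]]
1.2 [[0.6656 0.2072 0.1851]] [[-16.9679  -2.4067]] [[13.6334 -7.3519]]
1.3 [[0.6684 0.2185 0.1885]] [[-22.3679  -4.0975]] [[17.6736 -9.711 ]]
1.4 [[0.6712 0.23   0.1908]] [[-27.8058  -5.6606]] [[ 21.7032 -11.7217]]
[ 0.4695 -0.0962  0.0274  0.0069] [[0.0, 0.1], [-0.4, 0.0], [-0.6, -0.7], [0.4, 0.0], [-0.5, 0.3], [-0.2, -0.4], [-0.4, 0.4], [0.4, -0.3]]
```

```bash
cat >> h.py <<'E'
def go(x,y,z,yaw,lim=0.95):
    """tool-axes shift/turn (units of full scale) to reach TCP (x,y,z), pointing down, tool y at world yaw"""
    from bench import ctrl
    o=ctrl.get_obs(); q=o["eef_rot"]; R=Ro.from_quat([q[1],q[2],q[3],q[0]])
    ty=np.array([np.cos(yaw),np.sin(yaw),0]);tz=np.array([0,0,-1.]);G=Ro.from_matrix(np.c_[np.cross(ty,tz),ty,tz])
    sh=R.inv().apply(np.array([x,y,z])-o["eef_pos"])/.04; tu=(R.inv()*G).as_rotvec()/.1
    n=max(np.abs(sh).max(),np.linalg.norm(sh)/1)/lim
    print("t",round(o["time_s"],2),"pos",o["eef_pos"].round(4),"F",o["wrist_force"].round(1),"open",round(o["opening"],3),"grip",round(o["grasp_force"],1))
    print("shift total",sh.round(2),"rows>=",round(n,1),"then turn total",tu.round(2))
E
python3 -c "
from h import *
go(.664,.2005,.20,1.33)"
```

```text
t 0.15 pos [0.2481 0.5182 0.2306] F [0.3 0.2 0.6] open 1.001 grip 0.0
shift total [-12.81  -2.67   0.76] rows>= 13.8 then turn total [-0.01 -0.   -2.06]
```

Emit:
carry_out(plan="-0.92 -0.19 0 0 0 0;-0.92 -0.19 0 0 0 0;-0.92 -0.19 0 0 0 0;-0.92 -0.19 0 0 0 0;-0.92 -0.19 0 0 0 0;-0.92 -0.19 0 0 0 0;-0.92 -0.19 0 0 0 0;-0.92 -0.19 0 0 0 0", claw=1)

```text
time_s: 0.82
eef_pos: [0.4887, 0.3351, 0.231]
eef_rot: [-0.0, 0.222, 0.975, -0.0]
wrist_force: [-0.6, -0.3, -0.5]
opening: -0.001
grasp_force: 0.0
```

Emit:
carry_out(plan="-0.92 -0.19 0.1 0 0 0;-0.92 -0.19 0.1 0 0 0;-0.92 -0.19 0.1 0 0 0;-0.92 -0.19 0.1 0 0 0;-0.92 -0.19 0.1 0 0 0;-0.85 -0.19 0.1 0 0 0;0 0 0.1 0 0 -1;0 0 0 0 0 -1")

```text
time_s: 1.48
eef_pos: [0.6654, 0.1987, 0.2009]
eef_rot: [-0.001, 0.123, 0.992, -0.0]
wrist_force: [-0.4, 0.1, 0.1]
opening: 0.002
grasp_force: 0.0
```

```bash
python3 - <<'E'
from h import *
from bench import ctrl
import cv2,pickle
go(.664,.2005,.20,1.33)
c=ctrl.camera("wrist");s=ctrl.camera("scene");t=ctrl.camera("top")
pickle.dump((c,s,t),open("d1.pkl","wb"))
cv2.imwrite("pics/w1.png",c["pixels"][:,:,::-1])
E
```

```text
t 1.48 pos [0.6654 0.1987 0.2009] F [-0.4  0.1  0.1] open 0.002 grip 0.0
shift total [0.04 0.04 0.02] rows>= 0.1 then turn total [-0.01 -0.03 -0.05]
```

View pics/w1.png

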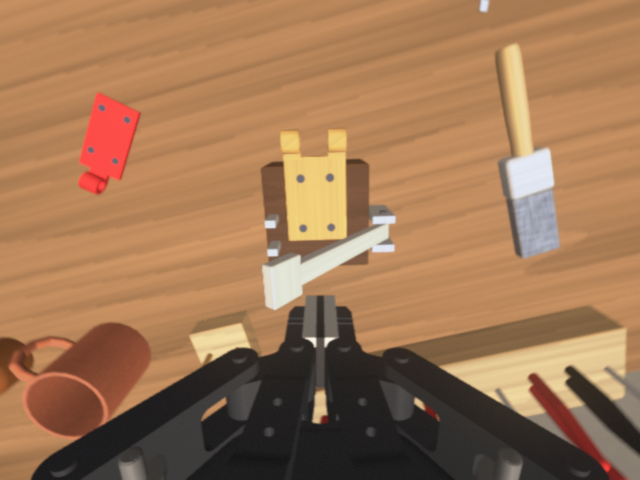

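The wrist view shows the block's upper face corners near (263,167), (368,161) and (369,264), knuckles at (290,142) and (337,141), and the bar tab at (282,282). I'll refit the block with this view and work out the bar push.

```bash
python3 - <<'E'
from h import *
import pickle
np.set_printoptions(suppress=True,precision=4)
W,S,T=pickle.load(open("d1.pkl","rb"))
d=pickle.load(open("d0.pkl","rb"))
p,r=fit([(W,[(-45,-45,60),(-45,45,60),(45,45,60),(-64,-18,69),(-64,18,69),(-52,-25,65),(-52,25,65)],[(263,167),(368,161),(369,264),(290.5,141.5),(337.5,141),(286,155),(346,153)])],[.652,.195,0,-.24],(0,1,3))
print(p,r.round(1).tolist())
print("bore",place(p,[-.064,0,.069]))
for a in np.arange(.7,1.3,.1):
    t=place(p,[.010,.055-.121*np.cos(a)+.004*np.sin(a),.0705+.121*np.sin(a)+.004*np.cos(a)])
    print(round(a,1),proj(W,t))
E
```

```text
[ 0.6521  0.2003  0.     -0.2049] [[-2.3, -0.7], [2.3, 0.6], [0.7, 0.1], [0.5, -0.6], [-0.2, -2.1], [-2.3, 1.8], [0.2, 1.2]]
bore [[0.5894 0.2134 0.069 ]]
0.7 [[260.6872 270.2799]]
0.8 [[272.6764 275.2813]]
0.9 [[287.286  280.0139]]
1.0 [[304.4689 284.3283]]
1.1 [[324.0519 288.0654]]
1.2 [[345.72   291.0674]]
1.3 [[369.0125 293.1901]]
```

Emit:
carry_out(plan="0 0 0.9 0 0 0;0 -0.3 0.05 0 0 0;0 -0.15 0.05 0 0 0;0 -0.22 0.2 0 0 0;0 -0.22 0.2 0 0 0;0 -0.18 0.25 0 0 0;0 -0.18 0.25 0 0 0;0 -0.12 0.28 0 0 0")

```text
time_s: 2.3
eef_pos: [0.6515, 0.1468, 0.1159]
eef_rot: [0.001, 0.124, 0.992, -0.0]
wrist_force: [0.7, -0.1, 0.9]
opening: -0.0
grasp_force: 0.5
```

```bash
python3 - <<'E'
from h import *
from bench import ctrl
import cv2,pickle
go(.64,.13,.08,1.33)
s=ctrl.camera("scene");t=ctrl.camera("top")
z=lambda im,x,y,w,h,f:cv2.resize(im[y:y+h,x:x+w,::-1],None,fx=f,fy=f,interpolation=cv2.INTER_CUBIC)
cv2.imwrite("pics/p1.png",np.hstack([z(s["pixels"],340,170,100,110,4),z(t["pixels"],190,130,90,110,4)]))
E
```

```text
t 2.3 pos [0.6515 0.1468 0.1159] F [ 0.7 -0.1  0.9] open -0.0 grip 0.5
shift total [ 0.18 -0.48  0.9 ] rows>= 1.1 then turn total [-0.    0.01 -0.07]
```

View pics/p1.png

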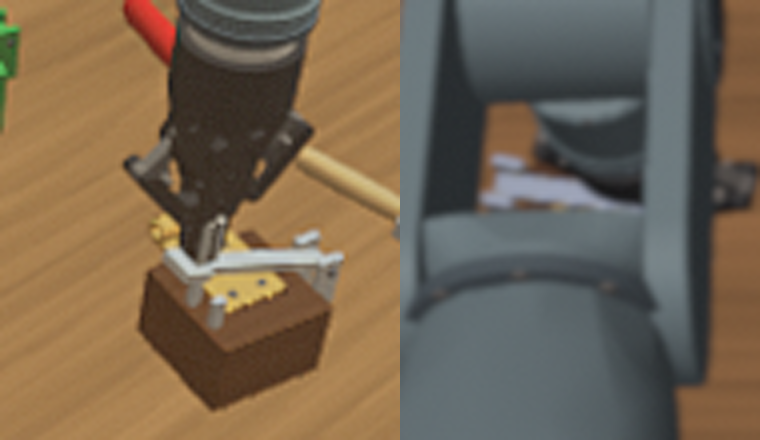

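The scene view shows the tip on the bar's tab, with the bar most of the way down. I'll continue the arc and press it home.

Emit:
carry_out(plan="0 -0.1 0.22 0 0 0;0 -0.07 0.22 0 0 0;0 -0.05 0.22 0 0 0;0 -0.03 0.22 0 0 0;0 -0.02 0.15 0 0 0;0 0 0.1 0 0 0;0 0 0.05 0 0 0;0 0 0 0 0 0")

```text
time_s: 3.07
eef_pos: [0.6485, 0.1377, 0.0739]
eef_rot: [-0.0, 0.123, 0.992, -0.0]
wrist_force: [-17.1, -2.0, 33.4]
opening: 0.001
grasp_force: 17.0
```

Emit:
carry_out(plan="0 0 -0.5 0 0 0;0 0 -0.9 0 0 0;0 0 -0.9 0 0 0;0 0 -0.9 0 0 0;0.8 -0.3 0 0 0 0;0.8 -0.3 0 0 0 0;0.8 -0.3 0 0 0 0;0.8 -0.3 0 0 0 0")

```text
time_s: 3.73
eef_pos: [0.5109, 0.1222, 0.1963]
eef_rot: [-0.0, 0.123, 0.992, -0.0]
wrist_force: [0.5, -0.1, 0.4]
opening: -0.002
grasp_force: 0.0
```

```bash
python3 - <<'E'
from h import *
go(.45,-.096,.16,1.578)
E
```

```text
t 3.73 pos [0.5109 0.1222 0.1963] F [ 0.5 -0.1  0.4] open -0.002 grip 0.0
shift total [ 0.15 -5.66  0.91] rows>= 6.0 then turn total [-0.   -0.01 -2.54]
```

Emit:
carry_out(plan="-0.2 -0.92 0 0 0 0;-0.2 -0.92 0 0 0 0;-0.2 -0.92 0 0 0 0;-0.2 -0.92 0 0 0 0;-0.2 -0.92 0 0 0 0;-0.2 -0.92 0 0 0 -0.8;0 0 0 0 0 -0.9;0 0 0 0 0 -0.9", claw=-1)

```text
time_s: 4.4
eef_pos: [0.5049, -0.106, 0.1964]
eef_rot: [-0.0, -0.007, 1.0, -0.0]
wrist_force: [-1.1, 1.5, 0.6]
opening: 1.003
grasp_force: 0.0
```

```bash
python3 - <<'E'
from h import *
from bench import ctrl
import cv2,pickle
go(.45,-.096,.16,1.578)
c=ctrl.camera("wrist");s=ctrl.camera("scene");t=ctrl.camera("top")
pickle.dump((c,s,t),open("d2.pkl","wb"))
z=lambda im,x,y,w,h,f:cv2.resize(im[y:y+h,x:x+w,::-1],None,fx=f,fy=f,interpolation=cv2.INTER_CUBIC)
im=np.zeros((600,800,3),np.uint8)
im[:360,:480]=cv2.resize(c["pixels"][:,:,::-1],(480,360))
im[:240,480:]=z(s["pixels"],365,205,64,48,5)
im[240:600,480:]=z(t["pixels"],205,155,64,72,5)
im[360:600,:480]=z(c["pixels"],240,160,160,80,3)
cv2.imwrite("pics/w2.png",im)
E
```

```text
t 4.4 pos [ 0.5049 -0.106   0.1964] F [-1.1  1.5  0.6] open 1.003 grip 0.0
shift total [1.37 0.27 0.91] rows>= 1.8 then turn total [-0.   -0.01  0.06]
```

View pics/w2.png

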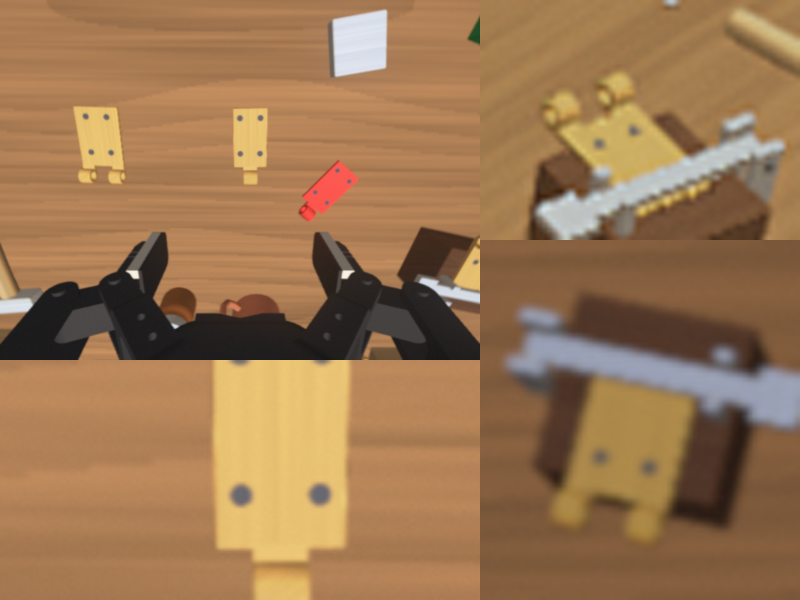

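The bar lies flat in its fork. The loose leaf's wrist-pixel corners are (312,144), (357,144), (312,223) and (355,223). I'll fit the leaf.

```bash
python3 - <<'E'
from h import *
import pickle
np.set_printoptions(suppress=True,precision=4)
W,S,T=pickle.load(open("d2.pkl","rb"));d=pickle.load(open("d0.pkl","rb"))
B=lambda l:[(335+(u-400)/6,230+v/6) for u,v in l]
E=lambda l:[(250+(u-200)/5,243+(v-398)/5) for u,v in l]
X=[(35,20,5),(35,-20,5),(-35,-20,5),(-35,20,5)]
vt=(d["top"],X,B([(495,118),(597,118),(602,297),(495,293)]));vs=(d["scene"],X,E([(380,503),(318,543),(237,465),(293,434)]))
vw=(W,X,[(355.3,222.8),(312.3,223),(312,144),(357,144)])
for v in ([vw],[vw,vt],[vw,vt,vs]):
    p,r=fit(v,[.47,-.096,.03,0]);print(p,r[:4].round(1).tolist())
p,r=fit([vw],[.47,-.096,.03,0],(0,1,3));print(p,r[:4].round(1).tolist())
go(p[0]-.003,p[1],.012,1.5708+p[3])
E
```

```text
[ 0.4669 -0.0932  0.0297  0.0167] [[-0.0, -0.2], [-0.0, -0.2], [-0.6, 0.2], [0.7, 0.1]]
[ 0.4669 -0.0936  0.0314  0.0164] [[-0.3, 0.3], [-0.5, 0.2], [-1.1, 0.3], [0.4, 0.1]]
[ 0.4677 -0.0935  0.026   0.015 ] [[-0.8, -0.3], [-0.3, -0.4], [-0.8, 1.0], [-0.1, 0.9]]
[ 0.4669 -0.0932  0.03    0.0167] [[-0.0, -0.1], [-0.0, -0.2], [-0.6, 0.2], [0.7, 0.0]]
t 4.55 pos [ 0.505  -0.1036  0.1964] F [-0.5 -0.   0.4] open 1.001 grip 0.0
shift total [1.02 0.27 4.61] rows>= 5.0 then turn total [ 0.   -0.01 -0.06]
```

Emit:
carry_out(plan="0.47 0.13 0.6 0 0 0;0.47 0.13 0.6 0 0 -0.06;0 0 0.7 0 0 0;0 0 0.7 0 0 0;0 0 0.7 0 0 0;0 0 0.6 0 0 0;0 0 0.4 0 0 0;0 0 0.3 0 0 0")

```text
time_s: 5.22
eef_pos: [0.4664, -0.0923, 0.0108]
eef_rot: [-0.001, -0.009, 1.0, 0.001]
wrist_force: [-0.6, -0.1, 0.1]
opening: 1.002
grasp_force: 0.0
```

Emit:
carry_out(plan="0 0 0 0 0 0;0 0 0 0 0 0;0 0 0 0 0 0;0 0 0 0 0 0;0 0 0 0 0 0;0 0 0 0 0 0;0 0 0 0 0 0;0 0 0 0 0 0", claw=1)

```text
time_s: 5.88
eef_pos: [0.4686, -0.0938, 0.0143]
eef_rot: [0.001, -0.009, 1.0, -0.0]
wrist_force: [-0.1, 2.9, 7.5]
opening: 0.445
grasp_force: 60.2
```

Emit:
carry_out(plan="0 0 -0.3 0 0 0;0 0 -0.7 0 0 0;0 0 -0.9 0 0 0;0 0 -0.9 0 0 0;0 0 -0.9 0 0 0;0 0 0 0 0 0;0 0 0 0 0 0;0 0 0 0 0 0")

```text
time_s: 6.55
eef_pos: [0.4671, -0.0934, 0.1605]
eef_rot: [-0.0, -0.01, 1.0, 0.0]
wrist_force: [-0.6, 0.1, -1.8]
opening: 0.445
grasp_force: 60.8
```

```bash
python3 - <<'E'
from h import *
from bench import ctrl
import cv2,pickle
o=ctrl.get_obs();print(o["eef_pos"],o["eef_rot"],o["opening"],o["grasp_force"])
c=ctrl.camera("wrist");s=ctrl.camera("scene");t=ctrl.camera("top")
pickle.dump((c,s,t,o["eef_pos"],o["eef_rot"]),open("d3.pkl","wb"))
z=lambda im,x,y,w,h,f:cv2.resize(im[y:y+h,x:x+w,::-1],None,fx=f,fy=f,interpolation=cv2.INTER_CUBIC)
im=np.zeros((600,800,3),np.uint8)
im[:,:]=0
im[:360,:480]=cv2.resize(c["pixels"][:,:,::-1],(480,360))
im[360:600,:400]=z(s["pixels"],230,200,100,60,4)
im[360:600,400:800]=z(t["pixels"],310,210,100,60,4)
cv2.imwrite("pics/w3.png",im)
E
```

```text
[ 0.4670747  -0.09336794  0.160497  ] [-1.16617014e-04 -9.53516064e-03  9.99954532e-01  2.82633284e-05] 0.44536288430818677 60.79800724983215
```

View pics/w3.png

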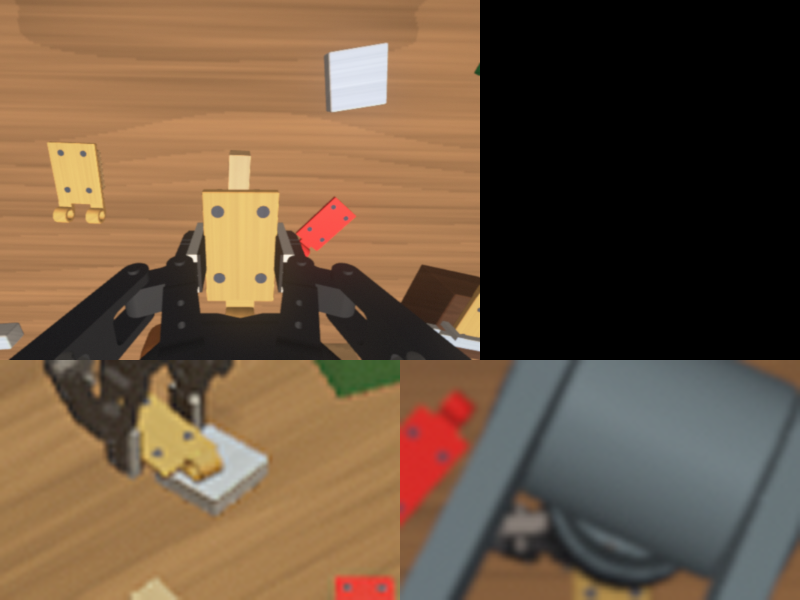

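The leaf is held, with plate corners at wrist pixels (271,256), (372,255), (276,401) and (365,401). I'll fit the in-hand pose.

```bash
python3 - <<'E'
from h import *
import pickle,cv2
np.set_printoptions(suppress=True,precision=4)
W,S,T,pos,q=pickle.load(open("d3.pkl","rb"))
X=[(35,20,5),(35,-20,5),(-35,-20,5),(-35,20,5)]
u=[(365.3,401.3),(276,401.3),(270.7,256),(372,254.7)]
v=(W,X,u)
p,r=fit([v],[pos[0],pos[1],.17,0]);print("4dof",p,r.round(1).tolist())
print("rel tcp",p[:3]-pos)
ok,rv,tv=cv2.solvePnP(np.array(X,float)/1e3,np.array(u),W["mtx"],None)
R=np.asarray(W["R"]);M=R.T@cv2.Rodrigues(rv)[0];print(M.round(3),R.T@(tv.ravel()-W["t"]))
# scene check: plate corners left-bottom etc
print(proj(S,place(p,np.array([[47,0,9],[35,-20,5],[35,20,5]])/1e3)), "scene obs knuckle", (230+205/4,200+(463-360)/4))
# predicted wrt fixed z: 
pz=[pos[0]+(p[0]-pos[0]),p[1],.1605+.03-.0143,p[3]]
print("tcp-based z",pz[2],fit([v],pz,(0,1,3)))
E
```

```text
4dof [ 0.4655 -0.0927  0.1754  0.0189] [[-0.2, -0.2], [0.6, -0.1], [-1.5, -0.4], [0.7, 0.9]]
rel tcp [-0.0016  0.0007  0.0149]
[[ 1.    -0.016 -0.024]
 [ 0.017  1.     0.01 ]
 [ 0.023 -0.01   1.   ]] [ 0.4662 -0.0926  0.1741]
[[281.3688 224.5684]
 [271.557  226.9655]
 [284.6714 219.704 ]] scene obs knuckle (281.25, 225.75)
tcp-based z 0.1762 (array([ 0.465 , -0.0927,  0.1762,  0.0196]), array([[-0.0062,  0.1899],
       [ 0.3028,  0.3085],
       [-1.9817, -0.8115],
       [ 0.8572,  0.3703]]))
```

```bash
cat >> h.py <<'E'
import cv2
def cyl(x,z,y0,y1,r=9,n=24):
    a=np.linspace(0,2*np.pi,n);return np.array([(x+r*np.cos(t),y,z+r*np.sin(t)) for t in a for y in(y0,y1)])
def box(x0,x1,y0,y1,z0,z1): return np.array([(x,y,z) for x in(x0,x1) for y in(y0,y1) for z in(z0,z1)])
def fixed_parts(L): return [box(-52,L,-25,25,60,65),cyl(-64,69,11,25),cyl(-64,69,-25,-11),box(-64,-52,11,25,60,65),box(-64,-52,-25,-11,60,65)]
def sil(c,p,parts,win,k=8):
    x,y,w,h=win;m=np.zeros((h*k,w*k),np.uint8)
    for X in parts:
        u=(proj(c,place(p,X/1e3))-[x-.5,y-.5])*k
        cv2.fillConvexPoly(m,cv2.convexHull(u.astype(np.float32)).round().astype(np.int32),255)
    return cv2.resize(m,(w,h),interpolation=cv2.INTER_AREA)/255.
def brass(c,win):
    x,y,w,h=win;im=c["pixels"][y:y+h,x:x+w]
    hsv=cv2.cvtColor(np.ascontiguousarray(im),cv2.COLOR_RGB2HSV).astype(int)
    m=((hsv[...,0]>=17)&(hsv[...,0]<=28)&(hsv[...,1]>95)&(hsv[...,2]>110)).astype(np.uint8)
    return cv2.morphologyEx(m,cv2.MORPH_CLOSE,np.ones((3,3),np.uint8)).astype(float)
E
python3 - <<'E'
from h import *
import pickle
from scipy.optimize import minimize
np.set_printoptions(suppress=True,precision=4)
d=pickle.load(open("d0.pkl","rb"));W1,S1,T1=pickle.load(open("d1.pkl","rb"))
V={"w":(W1,(255,120,130,130)),"s":(d["scene"],(372,210,50,55)),"t":(d["top"],(205,165,55,55))}
for k,(c,w) in V.items():
    m=brass(c,w);s=sil(c,[.652,.198,0,-.22],fixed_parts(18),w);print(k,m.sum(),s.sum(),(m*s).sum())
    if k!="w":
        x,y=np.nonzero(m);print(x.min(),x.max(),y.min(),y.max())
def run(keys):
    M={k:brass(*V[k]) for k in keys}
    f=lambda q:sum(np.abs(M[k]-sil(V[k][0],[q[0],q[1],0,q[2]],fixed_parts(q[3]*100),V[k][1])).sum()/M[k].sum() for k in keys)
    r=minimize(f,[.652,.198,-.22,.18],method="Nelder-Mead",options=dict(initial_simplex=np.array([[.652,.198,-.22,.18],[.657,.198,-.22,.18],[.652,.203,-.22,.18],[.652,.198,-.18,.18],[.652,.198,-.22,.22]]),maxiter=250))
    print(keys,r.x,r.fun,"bore",place([r.x[0],r.x[1],0,r.x[2]],[-.064,0,.069]))
for k in ("w","s","t","wst"): run(k)
E
```

```text
w 5844.0 6115.196078431372 5678.309803921569
s 834.0 480.6941176470588 450.0
0 54 0 49
t 743.0 735.0235294117647 677.1058823529412
11 50 14 44
w [ 0.6533  0.1992 -0.2076  0.1673] 0.06167747044060608 bore [[0.5906 0.2124 0.069 ]]
s [ 0.6517  0.1976 -0.2056  0.1926] 0.4890769737151455 bore [[0.5891 0.2106 0.069 ]]
t [ 0.6566  0.1977 -0.227   0.1793] 0.05388330298472014 bore [[0.5942 0.2121 0.069 ]]
wst [ 0.6536  0.1989 -0.2079  0.1744] 0.7016410332347387 bore [[0.591  0.2121 0.069 ]]
```

```bash
python3 - <<'E'
from h import *
go(.512,.228,.14,1.363)
E
```

```text
t 6.7 pos [ 0.4663 -0.093   0.1591] F [-0.2 -0.1 -1.9] open 0.449 grip 60.8
shift total [-1.3   8.    0.49] rows>= 8.5 then turn total [ 0.01 -0.03  2.27]
```

Emit:
carry_out(plan="-0.14 0.85 0 0 0 0;-0.14 0.85 0 0 0 0;-0.14 0.85 0 0 0 0;-0.14 0.85 0 0 0 0;-0.14 0.85 0 0 0 0;-0.14 0.85 0 0 0 0;-0.14 0.85 0 0 0 0;-0.14 0.85 0 0 0 0")

```text
time_s: 7.37
eef_pos: [0.5061, 0.1809, 0.1592]
eef_rot: [-0.001, -0.01, 1.0, -0.0]
wrist_force: [1.3, 0.1, -0.3]
opening: 0.448
grasp_force: 60.9
```

Emit:
carry_out(plan="-0.14 0.85 0.1 0 0 0;-0.04 0.35 0.2 0 0 0.5;0 0 0.2 0 0 0.6;0 0 0 0 0 0.6;0 0 0 0 0 0.57;0 0 0 0 0 0;0 0 0 0 0 0;0 0 0 0 0 0")

```text
time_s: 8.03
eef_pos: [0.513, 0.2271, 0.1401]
eef_rot: [-0.001, 0.103, 0.995, -0.0]
wrist_force: [0.3, 0.3, -1.9]
opening: 0.445
grasp_force: 60.9
```

```bash
python3 - <<'E'
from h import *
go(.512,.228,.045,1.363)
E
```

```text
t 8.03 pos [0.513  0.2271 0.1401] F [ 0.3  0.3 -1.9] open 0.445 grip 60.9
shift total [0.03 0.02 2.38] rows>= 2.5 then turn total [-0.01 -0.01  0.01]
```

Emit:
carry_out(plan="0 0 0.5 0 0 0;0 0 0.5 0 0 0;0 0 0.5 0 0 0;0 0 0.5 0 0 0;0.02 0.02 0.38 0 0 0;0 0 0 0 0 0;0 0 0 0 0 0;0 0 0 0 0 0")

```text
time_s: 8.7
eef_pos: [0.5136, 0.2283, 0.0466]
eef_rot: [0.001, 0.104, 0.995, 0.0]
wrist_force: [-0.1, 0.0, -1.8]
opening: 0.448
grasp_force: 60.9
```

```bash
python3 - <<'E'
from h import *
from bench import ctrl
import pickle
go(.546,.2209,.0448,1.363)
o=ctrl.get_obs()
c=ctrl.camera("wrist");s=ctrl.camera("scene")
pickle.dump((c,s,o["eef_pos"]),open("d4.pkl","wb"))
z=lambda im,x,y,w,h,f:cv2.resize(im[y:y+h,x:x+w,::-1],None,fx=f,fy=f,interpolation=cv2.INTER_CUBIC)
im=z(s["pixels"],345,195,80,60,10)
# overlay predicted outlines
def ol(p,parts,col):
    for X in parts:
        u=(proj(s,place(p,X/1e3))-[344.5,194.5])*10
        cv2.polylines(im,[cv2.convexHull(u.astype(np.float32)).astype(np.int32)],True,col,1)
ol([.6533,.1990,0,-.2076],fixed_parts(17),(0,0,255))
leaf=[box(-35,35,-20,20,0,5),cyl(47,9,-8.5,8.5),box(35,47,-8.5,8.5,0,5)]
e=o["eef_pos"];cs,sn=np.cos(-.208),np.sin(-.208)
p=[e[0]-.0016*cs-.0007*sn,e[1]-.0016*sn+.0007*cs,e[2]+.0152,-.208]
ol(p,leaf,(255,0,0));cv2.imwrite("pics/p4.png",im);print(p)
E
```

```text
t 8.7 pos [0.5136 0.2283 0.0466] F [-0.1  0.  -1.8] open 0.448 grip 60.9
shift total [-0.83 -0.01  0.05] rows>= 0.9 then turn total [0.01 0.01 0.  ]
[np.float64(0.5121781494668401), np.float64(0.2293365565958486), np.float64(0.061845515050190265), -0.208]
```

View pics/p4.png

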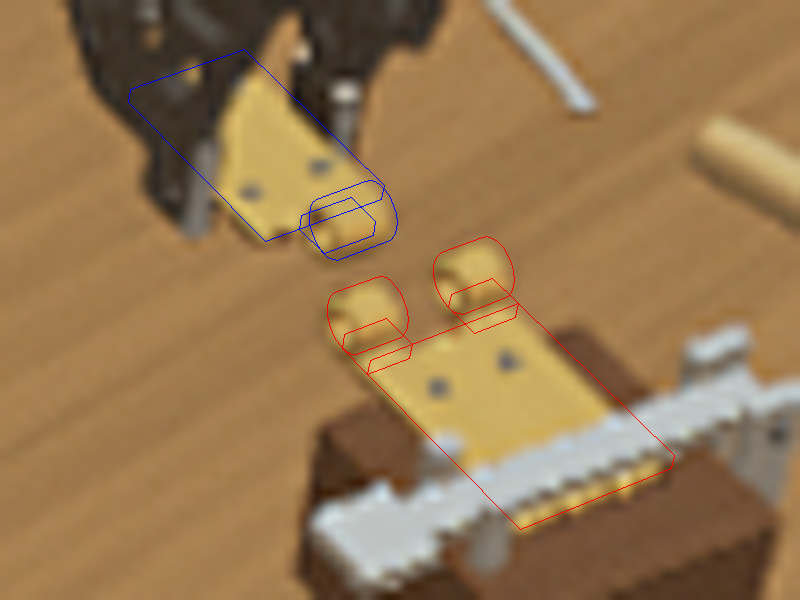

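The overlay matches both parts to about 1 mm: the loose knuckle at zoom (350,220) points into the gap between (368,315) and (475,275). Moving in.

Emit:
carry_out(plan="-0.2 0 0 0 0 0;-0.2 0 0 0 0 0;-0.15 0 0 0 0 0;-0.15 0 0 0 0 0;-0.12 0 0 0 0 0;0 0 0 0 0 0;0 0 0 0 0 0;0 0 0 0 0 0")

```text
time_s: 9.47
eef_pos: [0.5445, 0.2215, 0.0454]
eef_rot: [-0.0, 0.104, 0.995, -0.0]
wrist_force: [-0.2, -0.9, -2.5]
opening: 0.446
grasp_force: 61.0
```

```bash
python3 - <<'E'
from h import *
from bench import ctrl
import pickle
P=[];Q=[];F=[];I=[]
for i in range(8):
    s=ctrl.camera("scene");o=ctrl.get_obs();P.append(o["eef_pos"]);Q.append(o["eef_rot"]);F.append(o["wrist_force"]);I.append(s["pixels"].astype(float))
print(np.round(P,4).tolist(),np.mean(P,0).round(4),np.mean(Q,0).round(4),np.mean(F,0).round(1))
s["pixels"]=np.mean(I,0).round().astype(np.uint8);pickle.dump(s,open("d5.pkl","wb"))
go(.546,.2209,.0448,1.363)
im=cv2.resize(s["pixels"][210:258,368:432,::-1],None,fx=12,fy=12,interpolation=cv2.INTER_CUBIC)
def ol(p,parts,col):
    for X in parts:
        u=(proj(s,place(p,X/1e3))-[367.5,209.5])*12
        cv2.polylines(im,[cv2.convexHull(u.astype(np.float32)).astype(np.int32)],True,col,1)
ol([.6533,.1990,0,-.2076],fixed_parts(17)[1:3],(0,0,255))
leaf=[box(-35,35,-20,20,0,5),cyl(47,9,-8.5,8.5)]
e=np.mean(P,0);cs,sn=np.cos(-.208),np.sin(-.208)
p=[e[0]-.0016*cs-.0007*sn,e[1]-.0016*sn+.0007*cs,e[2]+.0152,-.208]
print("bore leaf in block",(place(p,[.047,0,.009])-place([.6533,.1990,0,-.2076],[-.064,0,.069]))@np.array([[cs,-sn,0],[sn,cs,0],[0,0,1]]))
ol(p,leaf,(255,0,0));cv2.imwrite("pics/p5.png",im)
E
```

```text
[[0.5444, 0.2215, 0.0454], [0.5444, 0.2216, 0.0455], [0.5445, 0.2216, 0.0456], [0.5446, 0.2216, 0.0456], [0.5447, 0.2216, 0.0457], [0.5447, 0.2216, 0.0457], [0.5448, 0.2216, 0.0457], [0.5448, 0.2216, 0.0457]] [0.5446 0.2216 0.0456] [-1.000e-04  1.036e-01  9.946e-01 -0.000e+00] [-0.1  0.1 -1.4]
t 9.87 pos [0.5448 0.2216 0.0457] F [ 0.  -0.1 -1.8] open 0.45 grip 61.0
shift total [-0.03 -0.01  0.02] rows>= 0.0 then turn total [-0.  0.  0.]
bore leaf in block [[-0.00163187  0.00039419  0.00081216]]
```

View pics/p5.png

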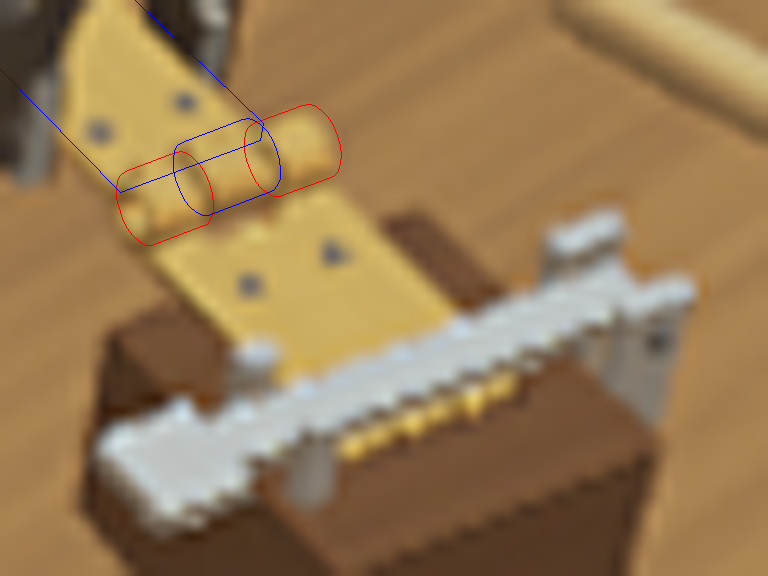

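The loose knuckle sits between the two fixed ones (zoom (228,168) between (165,200) and (293,150)), with no contact force. It is about 1.6 mm short in x and 0.8 mm high, so I'll nudge it.

Emit:
carry_out(plan="-0.02 -0.005 0.01 0 0 0;-0.02 -0.005 0.008 0 0 0;0 0 0 0 0 0;0 0 0 0 0 0;0 0 0 0 0 0;0 0 0 0 0 0;0 0 0 0 0 0;0 0 0 0 0 0")

```text
time_s: 10.53
eef_pos: [0.5464, 0.2208, 0.045]
eef_rot: [-0.0, 0.104, 0.995, -0.0]
wrist_force: [0.1, -0.2, -1.4]
opening: 0.448
grasp_force: 61.0
```

```bash
python3 - <<'E'
from h import *
from bench import ctrl
import pickle
I=[]
for i in range(6):
    s=ctrl.camera("scene");I.append(s["pixels"].astype(float))
s["pixels"]=np.mean(I,0).round().astype(np.uint8)
go(.546,.2209,.0448,1.363)
e=ctrl.get_obs()["eef_pos"];cs,sn=np.cos(-.208),np.sin(-.208)
p=np.array([e[0]-.0016*cs-.0007*sn,e[1]-.0016*sn+.0007*cs,e[2]+.0152,-.208])
B=np.array([.6533,.1990,0,-.2076]);A=np.array([[cs,-sn,0],[sn,cs,0],[0,0,1]])
print("bore leaf in block",(place(p,[.047,0,.009])-place(B,[-.064,0,.069]))@A)
# Register predicted vs seen gray edges: photometric score of shifted outlines, per part
g=cv2.GaussianBlur(cv2.cvtColor(s["pixels"],cv2.COLOR_RGB2LAB).astype(np.float32),(0,0),.7)
G=sum(np.hypot(cv2.Sobel(g[...,k],-1,1,0),cv2.Sobel(g[...,k],-1,0,1)) for k in range(3))
def score(P,parts,du):
    t=0;n=0
    for X in parts:
        h=cv2.convexHull(proj(s,place(P,X/1e3)).astype(np.float32))[:,0]+du
        h2=np.roll(h,-1,0);q=np.concatenate([h+(h2-h)*a for a in np.linspace(0,1,8,endpoint=False)]).astype(np.float32)
        w=np.repeat(np.linalg.norm(h2-h,axis=1)[None],8,0).ravel()
        t+=(cv2.remap(G,q[None,:,0],q[None,:,1],cv2.INTER_LINEAR)[0]*w).sum();n+=w.sum()
    return t/n
gr=np.arange(-2.5,2.6,.25)
for name,P,parts in(("fixed",B,fixed_parts(17)[1:3]),("leafknuckle",p,[cyl(47,9,-8.5,8.5)])):
    S=np.array([[score(P,parts,np.array([dx,dy],np.float32)) for dx in gr] for dy in gr]);i,j=np.unravel_index(S.argmax(),S.shape);print(name,"best du",gr[j],gr[i],S.max(),S[10,10])
b=place(B,[-.064,0,.069])[0]
for k in range(3): print("mm/px axis",k,(proj(s,b+.001*A[:,k])-proj(s,b)).round(2))
im=cv2.resize(s["pixels"][213:243,375:415,::-1],None,fx=18,fy=18,interpolation=cv2.INTER_CUBIC)
cv2.imwrite("pics/p6.png",im)
E
```

```text
t 10.83 pos [0.5464 0.2208 0.045 ] F [-0.1  0.4 -1.3] open 0.442 grip 61.0
shift total [0.01 0.   0.  ] rows>= 0.0 then turn total [-0. -0.  0.]
bore leaf in block [[ 2.65124732e-04 -2.26775860e-05  1.56709690e-04]]
fixed best du -0.25 1.0 145.85228 127.944244
leafknuckle best du 1.25 1.0 153.06796 102.97361
mm/px axis 0 [[0.21 0.21]]
mm/px axis 1 [[ 0.3  -0.11]]
mm/px axis 2 [[ 0.05 -0.27]]
```

View pics/p6.png

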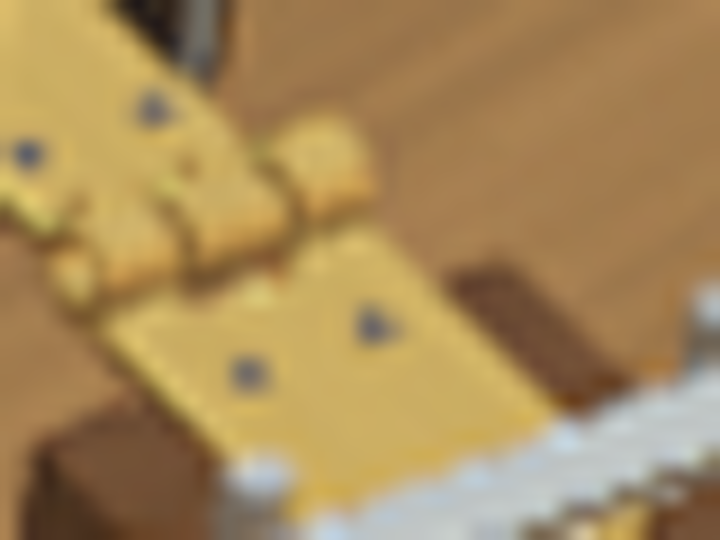

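The loose knuckle is in line with the fixed pair, with similar gaps on both sides at about x=188 and x=300, and there is no contact force. Handing in.

```bash
python3 -c "
from bench import ctrl
print(ctrl.hand_in())"
```

```text
the job is handed in; nothing more can be done
None
```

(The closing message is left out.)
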